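# Sweep the spent desiccant tins off the tray into the catch bin

## Robot

A 6-joint arm with a two-finger parallel gripper is mounted at the origin on the work surface. World frame = base frame: x ahead of the robot, y to its left, z up, the work surface at z = 0. Lengths are in m, angles in rad, forces in N, time in s.
With the tool pointing down it reaches from about 0.4 to 0.825 m from the base axis. Payload 7 kg.
Tool frame: the origin (TCP) lies at the very end of the fingers, on their centre line; the grasp point (between the pads) lies 19 mm behind it; y points along the fingers, x is the direction in which the jaws open and shut, and the axes are right-handed (so a half turn about y gives the same grasp; the last joint's range is limited). The gripper opens to 88 mm and grips with 3 to 60 N. Pads are 19 mm wide; open, the fingers measure 130 mm over their backs; the gripper's body (78 mm by 193 mm) begins 47 mm behind the grasp point.
Start: joints at [-0.849, 0.359, 0.012, 0, -1.224, -0.288], TCP at [0.284, -0.612, 0.227] pointing down, gripper open.
Joint ranges: [-3.07, 3.07], [-1.43, 2.12], [-1.02, 1.25], [-3.03, 1.67], [-3.05, -0], [-3.03, 3.03]. Speed limits (rad/s): [2.39, 2.39, 3.01, 3.14, 3.14, 3.14].

## Interface

Orientations are given as [roll, pitch, yaw] about the fixed x, y, z axes, in that order (R = Rz(yaw) Ry(pitch) Rx(roll)).
In Python, from station import arm gives the robot as it stands.
- The arm moves only by the tool move_arm, never from a script. Its arguments are lists of equal length, an entry for each row: "jaw": the closure, from 0 (fully open) to 1 (shut); "offset": the shift along the tool's x, y, z in m, a list of three; "roll": the turn about the tool's y in rad. In form: {"jaw": [jaw, ...], "offset": [[dx, dy, dz], ...], "roll": [roll, ...]}. A call has 1 to 5 rows; each row shifts and turns the commanded pose from where the row before left it, along the tool's axes as they then stand; what a row does not reach is not made up. A row lasts 1/8 s, in which the tool goes at most 62.5 mm and 10.7 degrees, less where a joint would pass 70% of its speed; a pose out of reach is approached as far as the arm can. A call is refused whole if a number of a shift passes 0.0625 or a number of a turn 0.188, either way. A call with a gripper value outside its range is refused whole. The fingers move at their own pace and stop on an object; "grip_force" is the grip in N (left out, the last holds). Time passes only in rows, so rows that do not move let the fingers close. It gives the time, the measured TCP pose, the force and the opening at its end, in the units of the state.
- arm.get_state(): the state, without advancing time (a new reading comes with each control period).
- arm.grab_frame(name): name is "side" or "top"; returns a dict with "pixels" (400x640x3 uint8, blue, green, red), "fovy" (degrees; the focal length in pixels is half the picture's height over the tangent of half this angle, whatever the lens; pixels are square), "cx", "cy" (the principal point, pixels), "position" and "attitude" of the camera in the world. Camera axes: x right, y down, z forward; pixel columns grow to the right and rows downward; lengths in m; the calibration is good to about 2 mm. A picture is of the moment at which its call begins. There is no depth.
- arm.job_done(): hands the job in, once; it reports no verdict.
Trained networks look in a picture, given as the dict that the camera call returned (one of the last four; its "shot" number tells which), for a name from the list of things; names that differ only in an ending like _2 or _b are one class to them, and where a whole thing is asked for, a point or a joint stands for the part that bears it (a point fixed in the world has none). Each returns a list of dicts, best first, with "p" (0 to 1); they miss things now and then, are a little off and sometimes report something else, mostly with a low value. They report only what shows in the picture. A call takes as long as a camera call. They do not tell look-alikes from the thing itself.
- arm.recognise(picture, thing): "position" ([x, y, z] in m, in world coordinates, good to about 4 mm: the middle of the surface that is visible of it).
- arm.landmark_of(picture, thing): "position" ([x, y, z] in m, in world coordinates, good to about 4 mm: a listed point, or the origin of a listed thing).
The state is a dict: "t": time; "q": joint angles; "qd": joint speeds; "joint_efforts": joint torques, N m; "eef_pos": TCP position; "ee_rot": TCP orientation; "force": force on the tool from outside, world axes, zero at the start; "moment": the same for the moment, N m; "width": finger opening in m.
Only numpy, scipy, OpenCV 4.12 (cv2) and the standard library are available. Lean on these libraries where they do the work, as an engineer would, in place of code of your own. Each camera call takes 0.05 s, during which the arm holds its last target.

## Task

With the closed fingertips, sweep the three small round metal desiccant tins along the bamboo tray and over its open end, so that all three drop into the black catch bin there. Only push them: do not pick up or lift a tin. Leave everything else on the tray standing where it is.

Things in the scene. Friction and masses are not known exactly. Their poses are not given: they have to be found in the camera images.
- tray: Fixed bamboo tray on bearers. Origin on the table under the tray; x, y along its short and long sides, z up. Flat floor 60 mm above the table, from x -128 to +128 mm and y -230 to +228 mm. Rims 12 mm thick stand 14 mm above the floor along both long sides (x = +-134 mm) and the +y end; the -y end (y = -230 mm) is an open edge with no rim.
- bin: Fixed black plastic catch bin, open on top, standing on the table against the tray's open end, its sides parallel to the tray's. Origin: centre of its underside. Outside 140 mm (x) x 110 mm (y) x 53 mm high, walls and floor 4 mm, so its rim is 7 mm lower than the tray floor; its +y wall is 2 mm from the tray's edge. Its place along the tray's open edge varies.
- dry_box_center (a point): Bystander: loose black dry box with a clear door, 68 x 130 mm, 52 mm tall; point at its centre. First of the neat row along the tray's -x side.
- filter1_center (a point): Bystander: polarising filter in a flat round black shell, 62 mm across, 14 mm tall; point at its centre. In the row.
- filter2_center (a point): Bystander: a second filter shell, same size (62 mm across, 14 mm tall); point at its centre. In the row.
- plate_center (a point): Bystander: chrome tripod quick-release plate, 50 x 42 x 10 mm with a short screw on top (20 mm tall in all); point at the middle of the plate. In the row.
- blower_center (a point): Bystander: orange blower bulb, 58 mm across, standing upright, 62 mm tall with its nozzle; point half-way up. In the row.
- lens_cap_center (a point): Bystander: flat black lens cap, 52 mm across, 9 mm tall; point at its centre. Lies near the tray's +x rim, beside the tins.
- battery_center (a point): Bystander: dark camera battery, 38 x 55 x 21 mm tall; point at its centre. Lies near the tray's +x rim, beside the tins.
- tin1_center (a point): Loose small round bare-metal desiccant tin, 36 mm across, 16 mm tall, 35 g, lying flat on the tray floor, nearest the open end at the start; point at its centre (8 mm above its underside).
- tin2_center (a point): Loose small round bare-metal desiccant tin, 36 mm across, 16 mm tall, 35 g, lying flat on the tray floor, in the middle at the start; point at its centre (8 mm above its underside).
- tin3_center (a point): Loose small round bare-metal desiccant tin, 36 mm across, 16 mm tall, 35 g, lying flat on the tray floor, farthest from the open end at the start; point at its centre (8 mm above its underside).
Mind the look-alikes: they are no part of the job. Leave any brown look-alike of the part that bears tin1_center alone.

How it is judged:
At the end, for the whole second after the job is handed in: All three tins lie at rest inside the bin (centres between its walls and below 57 mm above the table, that is, below the tray floor), and each of the other things on the tray is within 15 mm of where it began (x of tin1_center in the frame of bin between -0.066 and 0.066 m and y of tin1_center in the frame of bin between -0.051 and 0.051 m and height (world z) of each of tin1_center, tin2_center, tin3_center below 0.057 m and linear speed of each of tin1, tin2, tin3 below 0.03 m/s and x of tin2_center in the frame of bin between -0.066 and 0.066 m and y of tin2_center in the frame of bin between -0.051 and 0.051 m and x of tin3_center in the frame of bin between -0.066 and 0.066 m and y of tin3_center in the frame of bin between -0.051 and 0.051 m and distance of each of dry_box_center, filter1_center, filter2_center, plate_center, blower_center, lens_cap_center, battery_center from where it was at the start of the episode below 0.015 m); the robot touches nothing.
It fails at once if a tin is lifted or carried off the tray floor instead of being swept along it (height (world z) of any of tin1_center, tin2_center, tin3_center above 0.082 m).
It fails at once if one of the other things on the tray is shifted by more than 15 mm or tipped over (distance of any of dry_box_center, filter1_center, filter2_center, plate_center, blower_center, lens_cap_center, battery_center from where it was at the start of the episode above 0.015 m or angle between any of dry_box_center, filter1_center, filter2_center, plate_center, blower_center, lens_cap_center, battery_center's own z axis and vertical above 0.35 rad).
It also fails if it takes over 58 s, if anything falls off the work surface, if the arm or the gripper's body presses on something with over 40 N, if the wrist force passes 120 N, or if a joint passes its speed limit or range.

## Working session

There is one attempt and no reset: what is moved stays moved. The work goes in short steps, Python scripts to look and compute and a tool call to move; the robot and the scene stay as the last step left them, time stands still between calls to the robot, and variables do not carry over. Pictures are saved under pics/ and viewed, and the job is handed in when it is done.

Besides the shell and the picture viewer there is one more tool, called by a JSON object that holds its "op" and its "data". move_arm: Moves the arm, as the interface text tells. Its arguments: {"type":"object","properties":{"jaw":{"type":"array","items":{"type":"number"}},"offset":{"type":"array","items":{"type":"array","items":{"type":"number"}}},"roll":{"type":"array","items":{"type":"number"}},"grip_force":{"type":"number"}},"required":["jaw","offset","roll"]}

```bash
mkdir -p pics; ls; python3 - <<'E'
from station import arm
import cv2
s=arm.get_state();print({k:s[k] for k in('t','eef_pos','ee_rot','force','width')})
for n in('top','side'):
    f=arm.grab_frame(n);cv2.imwrite(f'pics/{n}0.png',f['pixels'])
    print(n,f['fovy'],f['cx'],f['cy'],f['position'],f['attitude'])
    for t in['tray','bin','tin1_center','dry_box_center','filter1_center','plate_center','blower_center','lens_cap_center','battery_center']:
        print(t,[(round(d['p'],2),[round(float(v),3) for v in d['position']]) for d in arm.landmark_of(f,t)])
E
```

```text
pics
{'t': 0.0, 'eef_pos': array([ 0.28351319, -0.61205196,  0.22561489]), 'ee_rot': array([-1.57067631e+00, -1.63195320e-03,  2.00446190e+00]), 'force': array([-0.36001747,  0.67471579,  0.4307499 ]), 'width': 0.08806358271945017}
top 53.34740553247148 311.58928689591085 197.09491076918215 [ 0.38671045 -0.03886154  0.85167902] [-2.90251351e+00  2.50932166e-03 -1.57945994e+00]
tray [(0.69, [0.521, 0.022, -0.002]), (0.64, [0.521, 0.029, 0.069])]
bin [(0.78, [0.466, -0.262, -0.002])]
tin1_center [(0.71, [0.54, -0.131, 0.064]), (0.69, [0.693, -0.203, 0.007]), (0.69, [0.621, -0.307, 0.006]), (0.53, [0.561, 0.153, 0.067]), (0.5, [0.714, -0.131, 0.01])]
dry_box_center [(0.77, [0.454, 0.19, 0.083])]
filter1_center [(0.85, [0.415, -0.07, 0.07])]
plate_center [(0.9, [0.408, -0.144, 0.064]), (0.37, [0.52, 0.032, 0.067])]
blower_center [(0.78, [0.439, 0.078, 0.089])]
lens_cap_center [(0.94, [0.627, 0.072, 0.061])]
battery_center [(0.77, [0.613, -0.059, 0.071])]
side 54.76891795473598 320.9331809486983 202.28699994564522 [0.35372191 0.58385708 0.52843003] [-2.15592989  0.01143137 -2.8469736 ]
tray [(0.77, [0.517, 0.02, -0.001])]
bin [(0.71, [0.465, -0.259, 0.003])]
tin1_center [(0.58, [0.689, -0.203, 0.009]), (0.54, [0.541, -0.134, 0.067]), (0.48, [0.618, -0.307, 0.008]), (0.45, [0.718, -0.13, 0.007])]
dry_box_center [(0.61, [0.455, 0.181, 0.084])]
filter1_center [(0.66, [0.424, -0.07, 0.066])]
plate_center [(0.63, [0.408, -0.146, 0.068])]
blower_center [(0.67, [0.437, 0.074, 0.092])]
lens_cap_center [(0.7, [0.627, 0.07, 0.065]), (0.17, [0.519, 0.024, -0.001])]
battery_center [(0.82, [0.612, -0.064, 0.073])]
```

View pics/top0.png

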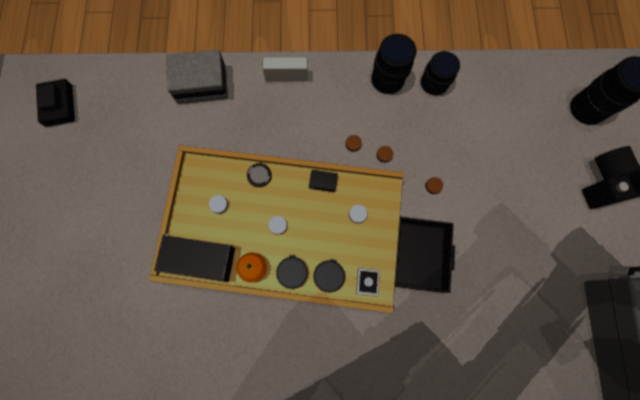

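View pics/side0.png

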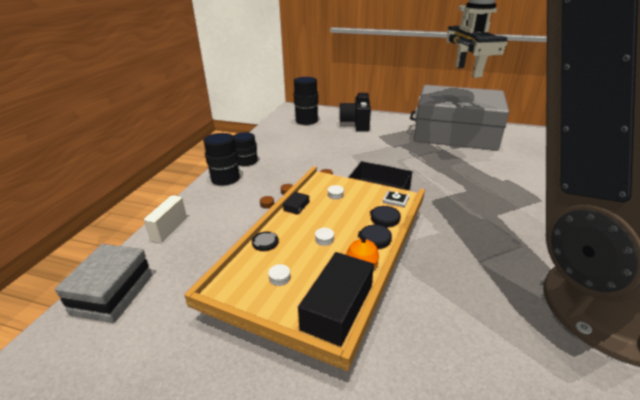

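Both pictures show the three silver tins on the tray, at top-view pixels (358,214), (278,225) and (218,204). The look-alikes are brown discs on the table at (354,143), (385,154) and (434,185), so I'll leave those alone. The bin is at about (425,255), offset toward the tray's -x side.

```bash
cat > h.py <<'E'
from station import arm
import cv2,numpy as np
from scipy.spatial.transform import Rotation as R
def ray(f,u,v,z):
    F=200/np.tan(np.radians(f['fovy']/2))
    d=R.from_euler('xyz',f['attitude']).apply([(u-f['cx'])/F,(v-f['cy'])/F,1]);p=np.array(f['position'])
    return p+d*(z-p[2])/d[2]
def proj(f,P):
    F=200/np.tan(np.radians(f['fovy']/2))
    c=R.from_euler('xyz',f['attitude']).inv().apply(np.array(P)-f['position'])
    return np.array([F*c[...,0]/c[...,2]+f['cx'],F*c[...,1]/c[...,2]+f['cy']]).T
def tins(f):
    im=f['pixels'];hsv=cv2.cvtColor(im,cv2.COLOR_BGR2HSV)
    m=((hsv[...,1]<60)&(hsv[...,2]>150)).astype(np.uint8)
    n,l,s,c=cv2.connectedComponentsWithStats(m)
    return [(s[i,4],c[i]) for i in range(1,n) if s[i,4]>60]
E
python3 - <<'E'
from h import *
f=arm.grab_frame('top')
print(f['shot'])
for a,c in tins(f): print(a,c.round(),ray(f,*c,.075)[:3].round(4))
# tray rim-top outer corners
for c in [(181,147),(403,173),(391,311),(152,281)]: print('corner',c,ray(f,*c,.074).round(4))
for c in [(399,218),(453,223),(450,292),(396,287)]: print('bin',c,ray(f,*c,.053).round(4))
cv2.imwrite('pics/c1.png',cv2.resize(f['pixels'][135:320,140:470],None,fx=2.4,fy=2.4,interpolation=cv2.INTER_CUBIC))
s=arm.grab_frame('side')
for a,c in tins(s): print('side',a,c.round(),ray(s,*c,.072)[:3].round(4))
E
```

```text
3
161 [217. 203.] [0.565  0.1505 0.075 ]
135 [357. 213.] [ 0.5425 -0.1284  0.075 ]
173 [277. 224.] [0.5214 0.0302 0.075 ]
corner (181, 147) [0.6858 0.2316 0.074 ]
corner (403, 173) [ 0.6251 -0.2254  0.074 ]
corner (391, 311) [ 0.3546 -0.1858  0.074 ]
corner (152, 281) [0.4138 0.2684 0.074 ]
bin (399, 218) [ 0.5359 -0.2163  0.053 ]
bin (453, 223) [ 0.5246 -0.3252  0.053 ]
bin (450, 292) [ 0.3884 -0.3068  0.053 ]
bin (396, 287) [ 0.3988 -0.2021  0.053 ]
side 81913 [293. 276.] [0.5397 0.1507 0.072 ]
side 175 [390.  30.] [ 0.711  -2.1178  0.072 ]
side 67 [526.  36.] [-0.0914 -2.1154  0.072 ]
side 5307 [518. 179.] [ 0.1454 -0.2956  0.072 ]
side 136 [335. 191.] [ 0.5415 -0.1271  0.072 ]
side 84 [396. 200.] [ 0.4059 -0.1272  0.072 ]
side 191 [324. 234.] [0.5211 0.0291 0.072 ]
side 272 [279. 272.] [0.5649 0.1498 0.072 ]
```

View pics/c1.png

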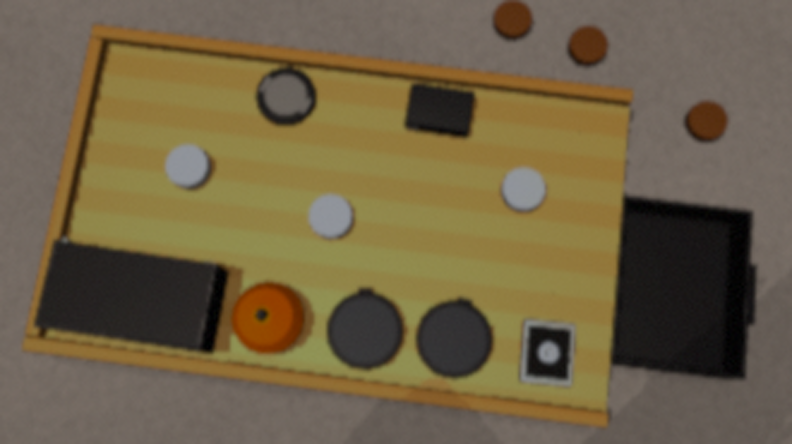

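{"op": "move_arm", "data": {"jaw": [1, 1, 1, 1, 1], "offset": [[0, 0, 0], [0, 0, 0], [0, 0, 0], [0, 0, 0], [0, 0, 0]], "roll": [-0.182, -0.182, -0.182, 0, 0]}}

```text
t: 1.72
eef_pos: [0.2837, -0.6125, 0.2265]
ee_rot: [-1.571, -0.0, 2.547]
force: [-0.0, 0.3, 0.5]
width: 0.0432
```

```bash
cat >> h.py <<'E'
a=-0.132; O=np.array([.519,.018])
M=np.array([[np.cos(a),-np.sin(a)],[np.sin(a),np.cos(a)]])
w2t=lambda p:M.T@(np.array(p)[:2]-O)
t2w=lambda p:O+M@np.array(p)
def st():
    s=arm.get_state();print('t',s['t'],'tcp',s['eef_pos'].round(4),'rpy',s['ee_rot'].round(3),'F',s['force'].round(1),'w',round(s['width'],4),'tray',w2t(s['eef_pos']).round(4));return s
def off(s,xy,z):
    d=np.r_[xy,z]-s['eef_pos'];return R.from_euler('xyz',s['ee_rot']).inv().apply(d).round(4)
E
python3 - <<'E'
from h import *
s=st()
for p in [(.5424,-.1278),(.5213,.0297),(.565,.150)]: print(w2t(p).round(4))
g=t2w([.057,-.1105]);print(g, off(s,g,.12))
E
```

```text
t 1.725 tcp [ 0.2837 -0.6125  0.2265] rpy [-1.571 -0.     2.547] F [-0.   0.3  0.5] w 0.0432 tray [-0.1503 -0.6559]
[ 0.0424 -0.1415]
[0.0007 0.0119]
[0.0282 0.1369]
[ 0.56096046 -0.09904089] [ 0.0582  0.1065 -0.5806]
```

{"op": "move_arm", "data": {"jaw": [1, 1, 1, 1, 1], "offset": [[0.006, 0, -0.058], [0.006, 0, -0.058], [0.006, 0, -0.058], [0.006, 0, -0.058], [0.006, 0, -0.058]], "roll": [0, 0, 0, 0, 0]}}

```text
t: 2.35
eef_pos: [0.421, -0.3533, 0.2268]
ee_rot: [-1.571, 0.001, 2.547]
force: [1.4, -0.8, 0.3]
width: 0.0006
```

{"op": "move_arm", "data": {"jaw": [1, 1, 1, 1, 1], "offset": [[0.006, 0, -0.058], [0.006, 0, -0.058], [0.006, 0, -0.058], [0.006, 0.03, -0.058], [0.006, 0.03, -0.058]], "roll": [0, 0, 0, 0, 0]}}

```text
t: 2.98
eef_pos: [0.5555, -0.1004, 0.1694]
ee_rot: [-1.572, 0.002, 2.548]
force: [1.0, -0.5, 0.6]
width: 0.0004
```

```bash
python3 - <<'E'
from h import *
s=st()
g=t2w([.057,-.1105]);print(g, off(s,g,.066))
f=arm.grab_frame('top');cv2.imwrite('pics/t2.png',f['pixels'])
E
```

```text
t 2.975 tcp [ 0.5555 -0.1004  0.1694] rpy [-1.572e+00  2.000e-03  2.548e+00] F [ 1.  -0.5  0.6] w 0.0004 tray [ 0.0518 -0.1126]
[ 0.56096046 -0.09904089] [-0.0036  0.1034 -0.004 ]
```

{"op": "move_arm", "data": {"jaw": [1, 1], "offset": [[0, 0.03, 0], [0, 0, 0]], "roll": [0, 0]}}

```text
t: 3.28
eef_pos: [0.553, -0.102, 0.1375]
ee_rot: [-1.568, -0.004, 2.549]
force: [-0.2, -0.0, 0.7]
width: 0.0001
```

```bash
python3 - <<'E'
from h import *
s=st()
g=t2w([.057,-.1105]);print(g, off(s,g,.066))
f=arm.grab_frame('top');cv2.imwrite('pics/t3.png',f['pixels'])
E
```

```text
t 3.275 tcp [ 0.553  -0.102   0.1375] rpy [-1.568 -0.004  2.549] F [-0.2 -0.   0.7] w 0.0001 tray [ 0.0495 -0.1144]
[ 0.56096046 -0.09904089] [-0.0052  0.0714 -0.0071]
```

View pics/t3.png

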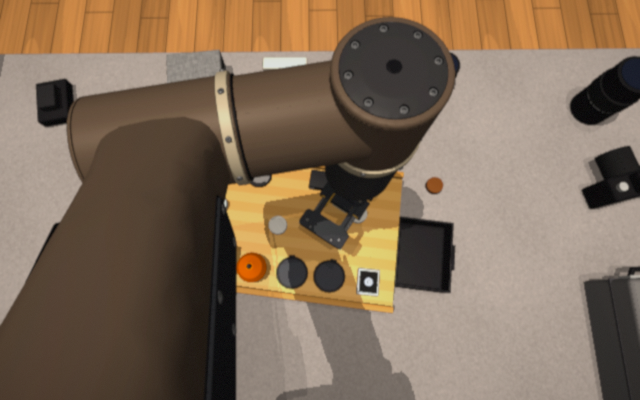

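The top view is now mostly hidden by the arm; only a sliver of tin1 shows, at about (362,214). I'll use the side view as well. Next I'll correct the position and go down.

{"op": "move_arm", "data": {"jaw": [1, 1, 1, 1, 1], "offset": [[-0.005, 0, -0.007], [0, 0.02, 0], [0, 0.02, 0], [0, 0.02, 0], [0, 0, 0]], "roll": [0, 0, 0, 0, 0]}}

```text
t: 3.95
eef_pos: [0.5625, -0.0996, 0.0792]
ee_rot: [-1.57, -0.001, 2.549]
force: [-1.2, -0.0, 0.7]
width: 0.0005
```

```bash
python3 - <<'E'
from h import *
s=st()
g=t2w([.057,-.1105]);print(g, off(s,g,.066))
f=arm.grab_frame('side');cv2.imwrite('pics/s4.png',cv2.resize(f['pixels'][100:300,180:480],None,fx=2.6,fy=2.6,interpolation=cv2.INTER_CUBIC))
E
```

```text
t 3.95 tcp [ 0.5625 -0.0996  0.0792] rpy [-1.570e+00 -1.000e-03  2.549e+00] F [-1.2 -0.   0.7] w 0.0005 tray [ 0.0586 -0.1108]
[ 0.56096046 -0.09904089] [0.0016 0.0132 0.0004]
```

View pics/s4.png

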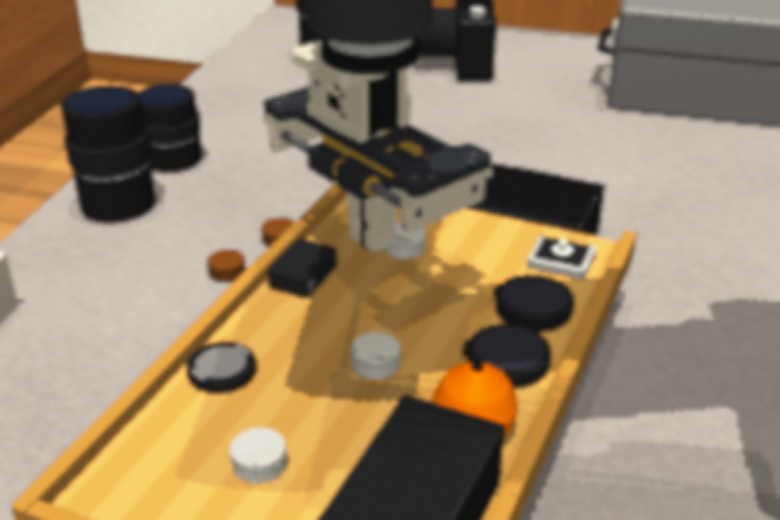

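The side crop shows the closed fingers behind tin1, clear of the battery. I'll lower and start the sweep.

{"op": "move_arm", "data": {"jaw": [1, 1, 1, 1, 1], "offset": [[0.001, 0.013, 0], [0, 0, 0.005], [0, 0, 0.008], [0, 0, 0.01], [0, 0, 0.01]], "roll": [0, 0, 0, 0, 0]}}

```text
t: 4.62
eef_pos: [0.5429, -0.1267, 0.0666]
ee_rot: [-1.571, 0.0, 2.55]
force: [0.6, -0.5, -0.1]
width: 0.0007
```

```bash
cat > look.py <<'E'
from h import *
import sys
s=st()
f=arm.grab_frame('side')
for d in arm.landmark_of(f,'tin1_center'):
    p=d['position']
    if abs(w2t(p)[0])<.13 and w2t(p)[1]>-.35: print(round(d['p'],2),np.round(p,3),w2t(p).round(4), 'tool',R.from_euler('xyz',s['ee_rot']).inv().apply(np.array(p)-s['eef_pos']).round(4))
cv2.imwrite(f'pics/{sys.argv[1]}.png',cv2.resize(f['pixels'][100:300,180:480],None,fx=2.6,fy=2.6,interpolation=cv2.INTER_CUBIC))
E
python3 look.py s5
```

```text
t 4.625 tcp [ 0.5429 -0.1267  0.0666] rpy [-1.571  0.     2.55 ] F [ 0.6 -0.5 -0.1] w 0.0007 tray [ 0.0427 -0.1403]
0.56 [ 0.526 -0.157  0.068] [ 0.0298 -0.1723] tool [-0.0026 -0.0015  0.0343]
0.33 [0.561 0.148 0.072] [0.0243 0.1349] tool [ 0.1385 -0.005  -0.2385]
```

View pics/s5.png

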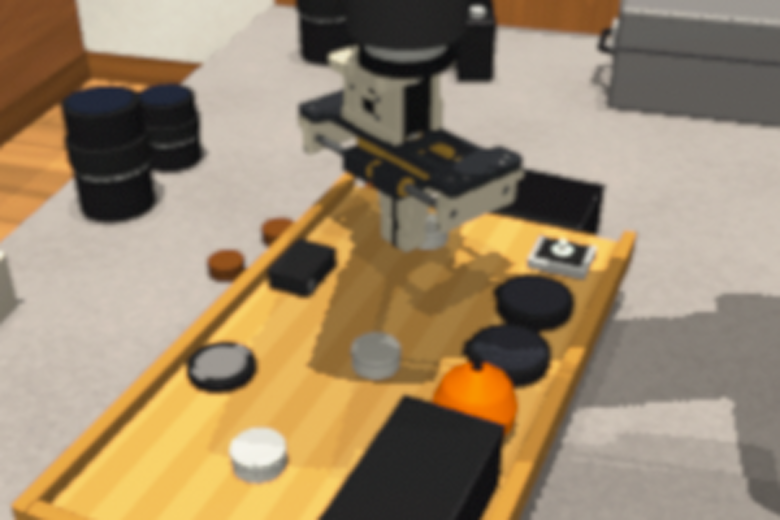

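The tin is moving ahead of the fingers and stays nearly centred, about 3 mm off. I'll continue.

{"op": "move_arm", "data": {"jaw": [1, 1, 1, 1], "offset": [[0, 0, 0.01], [0, 0, 0.01], [0, 0, 0.01], [0, 0, 0.01]], "roll": [0, 0, 0, 0]}}

```text
t: 5.22
eef_pos: [0.5206, -0.1599, 0.0664]
ee_rot: [-1.571, 0.0, 2.551]
force: [0.2, 1.1, 0.5]
width: 0.0007
```

```bash
python3 look.py s6
```

```text
t 5.225 tcp [ 0.5206 -0.1599  0.0664] rpy [-1.571  0.     2.551] F [0.2 1.1 0.5] w 0.0007 tray [ 0.025  -0.1761]
0.39 [ 0.501 -0.187  0.066] [ 0.0095 -0.2053] tool [0.0009 0.0008 0.0331]
```

View pics/s6.png

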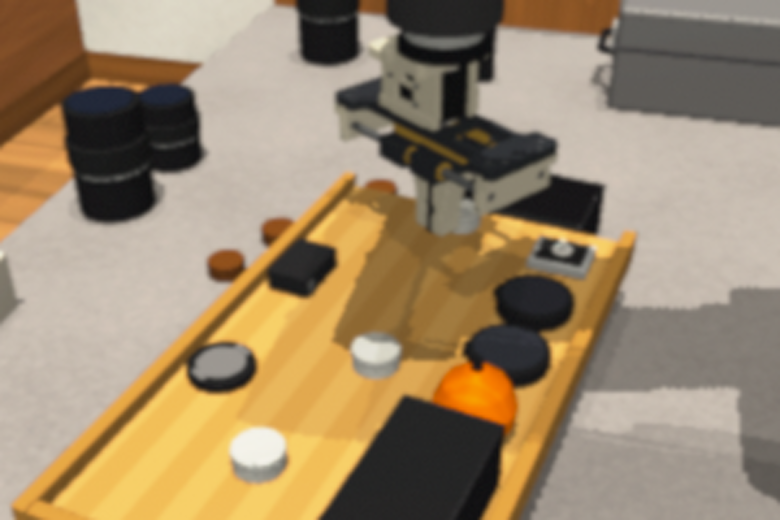

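{"op": "move_arm", "data": {"jaw": [1, 1, 1, 1, 1], "offset": [[0, 0, 0.012], [0, 0, 0.014], [0, 0, 0.016], [0, 0, 0.018], [0, 0, 0]], "roll": [0, 0, 0, 0, 0]}}

```text
t: 5.95
eef_pos: [0.4863, -0.2104, 0.0663]
ee_rot: [-1.571, -0.001, 2.549]
force: [0.2, 0.3, -0.6]
width: 0.0003
```

```bash
python3 look.py s7
```

```text
t 5.95 tcp [ 0.4863 -0.2104  0.0663] rpy [-1.571e+00 -1.000e-03  2.549e+00] F [ 0.2  0.3 -0.6] w 0.0003 tray [-0.0023 -0.2307]
```

View pics/s7.png

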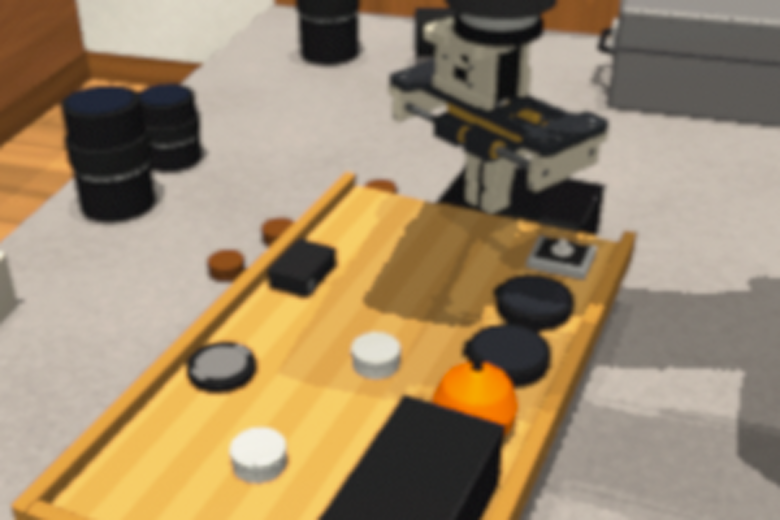

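{"op": "move_arm", "data": {"jaw": [1, 1, 1, 1, 1], "offset": [[0, -0.05, -0.01], [0, -0.05, -0.02], [0, 0, -0.05], [0, 0, 0], [0, 0, 0]], "roll": [0, 0, -0.14, -0.14, -0.14]}}

```text
t: 6.68
eef_pos: [0.5326, -0.1417, 0.1664]
ee_rot: [-1.571, 0.0, 2.977]
force: [-1.1, -0.9, -0.5]
width: 0.0002
```

```bash
python3 - <<'E'
from h import *
s=st()
g=t2w([.0022,.048]);print(g, off(s,g,.1))
E
```

```text
t 6.675 tcp [ 0.5326 -0.1417  0.1664] rpy [-1.571  0.     2.977] F [-1.1 -0.9 -0.5] w 0.0002 tray [ 0.0345 -0.1565]
[0.52749848 0.06529287] [ 0.039   0.0664 -0.2033]
```

{"op": "move_arm", "data": {"jaw": [1, 1, 1, 1, 1], "offset": [[0.01, 0, -0.051], [0.01, 0, -0.051], [0.01, 0, -0.051], [0.009, 0, -0.05], [0, 0, 0]], "roll": [0, 0, 0, 0, 0]}}

```text
t: 7.3
eef_pos: [0.5285, 0.0673, 0.1665]
ee_rot: [-1.571, 0.0, 2.975]
force: [0.3, -0.4, 0.8]
width: 0.0001
```

```bash
python3 - <<'E'
from h import *
s=st()
g=t2w([.0022,.048]);print(g, off(s,g,.066))
f=arm.grab_frame('top')
cv2.imwrite('pics/t8.png',f['pixels'])
for d in arm.landmark_of(f,'tin1_center'): print(d['p'],np.round(d['position'],3),w2t(d['position']).round(4))
E
```

```text
t 7.3 tcp [0.5285 0.0673 0.1665] rpy [-1.571  0.     2.975] F [ 0.3 -0.4  0.8] w 0.0001 tray [0.0029 0.0501]
[0.52749848 0.06529287] [0.0007 0.1005 0.0022]
0.77 [ 0.689 -0.205  0.007] [ 0.1976 -0.199 ]
0.66 [ 0.618 -0.307  0.003] [ 0.1404 -0.3094]
0.54 [ 0.716 -0.131  0.011] [ 0.2153 -0.1218]
0.53 [ 0.476 -0.246  0.012] [-0.0077 -0.2676]
```

View pics/t8.png

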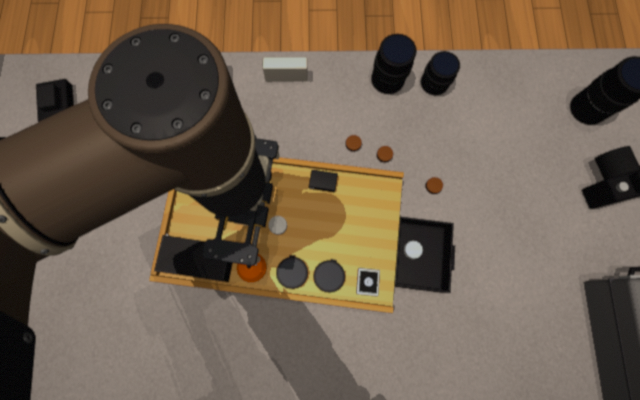

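Tin1 is in the bin at pixel (414,250). The fingers are 36 mm behind tin2, so I'll go down.

{"op": "move_arm", "data": {"jaw": [1, 1, 1, 1, 1], "offset": [[0.001, 0.04, 0], [0, 0.03, 0], [0, 0.02, 0], [0, 0.008, 0], [0, 0, 0]], "roll": [0, 0, 0, 0, 0]}}

```text
t: 8.02
eef_pos: [0.5273, 0.0634, 0.0683]
ee_rot: [-1.57, -0.001, 2.97]
force: [0.2, 0.1, 1.2]
width: 0.0007
```

```bash
python3 look.py s9
```

```text
t 8.025 tcp [0.5273 0.0634 0.0683] rpy [-1.57e+00 -1.00e-03  2.97e+00] F [0.2 0.1 1.2] w 0.0007 tray [0.0022 0.0461]
```

View pics/s9.png

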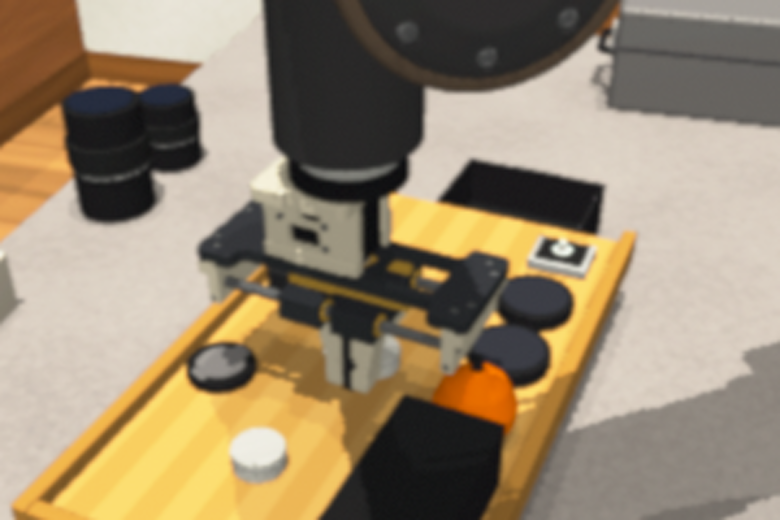

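{"op": "move_arm", "data": {"jaw": [1, 1, 1, 1, 1], "offset": [[0, 0.001, 0.006], [0, 0, 0.01], [0, 0, 0.012], [0, 0, 0.012], [0, 0, 0.012]], "roll": [0, 0, 0, 0, 0]}}

```text
t: 8.75
eef_pos: [0.5182, 0.012, 0.0674]
ee_rot: [-1.571, 0.0, 2.97]
force: [0.7, 0.9, 0.0]
width: 0.0004
```

```bash
cat > look2.py <<'E'
from h import *
import sys
s=st()
A=R.from_euler('xyz',s['ee_rot'])
for n in('top','side'):
  f=arm.grab_frame(n)
  for d in arm.landmark_of(f,'tin1_center'):
    p=d['position']
    if abs(w2t(p)[0])<.13 and w2t(p)[1]>-.36: print(n,round(d['p'],2),np.round(p,3),w2t(p).round(4), 'tool',A.inv().apply(np.array(p)-s['eef_pos']).round(4))
  r=f['pixels'][135:320,140:470] if n=='top' else f['pixels'][100:285,150:480]
  I=r if n=='top' else np.vstack([I,r])
cv2.imwrite(f'pics/{sys.argv[1]}.png',cv2.resize(I,None,fx=1.6,fy=1.6,interpolation=cv2.INTER_CUBIC))
E
python3 look2.py a10
```

```text
t 8.75 tcp [0.5182 0.012  0.0674] rpy [-1.571  0.     2.97 ] F [0.7 0.9 0. ] w 0.0004 tray [ 0.     -0.0061]
top 0.83 [ 0.48  -0.247  0.009] [-0.004 -0.268] tool [-0.0063  0.0587  0.2618]
side 0.39 [0.455 0.18  0.087] [-0.0849  0.1525] tool [ 0.0911 -0.0199 -0.1551]
```

View pics/a10.png

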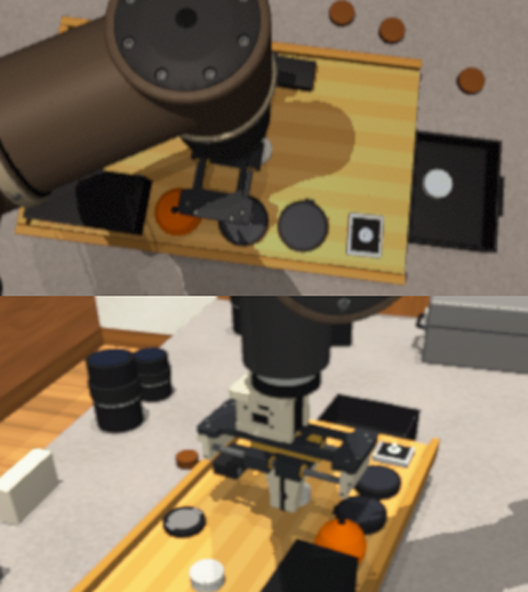

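Tin2 is ahead of the fingers, peeking out at crop (264,152), and nothing else has moved. I'll continue.

{"op": "move_arm", "data": {"jaw": [1, 1, 1, 1, 1], "offset": [[0, 0, 0.012], [0, 0, 0.012], [0, 0, 0.012], [0, 0, 0.012], [0, 0, 0.012]], "roll": [0, 0, 0, 0, 0]}}

```text
t: 9.57
eef_pos: [0.508, -0.0471, 0.0674]
ee_rot: [-1.571, -0.0, 2.97]
force: [0.3, 0.4, 0.0]
width: 0.0004
```

```bash
python3 look2.py a11
```

```text
t 9.575 tcp [ 0.508  -0.0471  0.0674] rpy [-1.571 -0.     2.97 ] F [0.3 0.4 0. ] w 0.0004 tray [-0.0023 -0.066 ]
top 0.71 [ 0.476 -0.248  0.01 ] [-0.0074 -0.2696] tool [-0.0029  0.0578  0.2037]
```

View pics/a11.png

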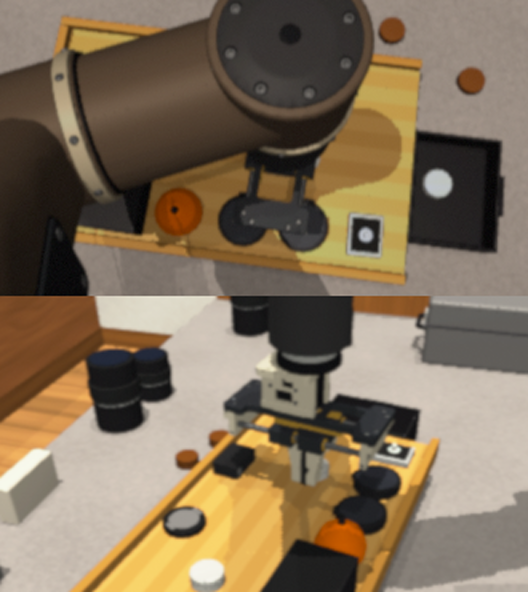

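```bash
python3 - <<'E'
from h import *
s=st();f=arm.grab_frame('side');A=R.from_euler('xyz',s['ee_rot'])
I=f['pixels'].copy()
big=cv2.resize(I[150:260,280:420],None,fx=5,fy=5,interpolation=cv2.INTER_CUBIC)
for off_ in(-.008,0,.008):
    th=np.linspace(0,6.28,60);c=A.apply([off_,0,.0275])+s['eef_pos'];c[2]=.076
    P=np.c_[c[0]+.018*np.cos(th),c[1]+.018*np.sin(th),np.full(60,.076)]
    q=((proj(f,P)-[280,150])*5).astype(int)
    cv2.polylines(big,[q.reshape(-1,1,2)],True,{-.008:(0,0,255),0:(0,255,0),.008:(255,0,0)}[off_],1)
cv2.imwrite('pics/z11.png',big)
E
```

```text
t 9.775 tcp [ 0.5082 -0.0466  0.0674] rpy [-1.571 -0.     2.97 ] F [-0.4  0.3  0.1] w 0.0006 tray [-0.0022 -0.0654]
```

View pics/z11.png

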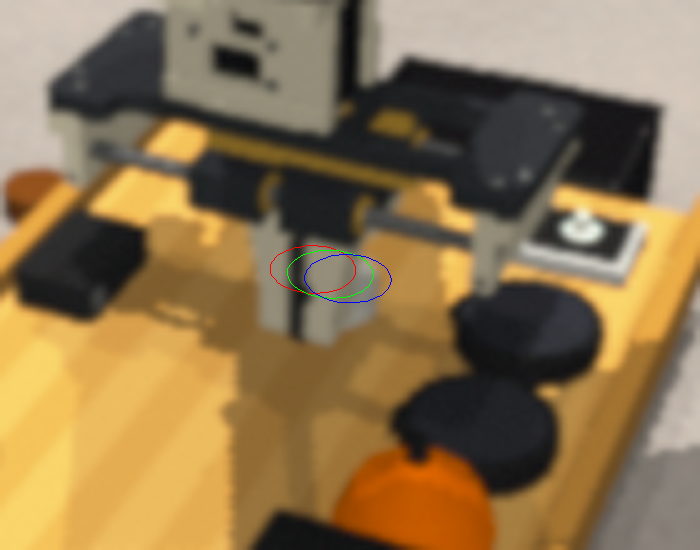

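The tin's right edge (crop x≈373) matches the green, centred outline, so I'll keep pushing.

{"op": "move_arm", "data": {"jaw": [1, 1, 1, 1, 1], "offset": [[0, 0, 0.01], [0, 0, 0.012], [0, 0, 0.012], [0, 0, 0.012], [0, 0, 0.012]], "roll": [0, 0, 0, 0, 0]}}

```text
t: 10.45
eef_pos: [0.4982, -0.1043, 0.0674]
ee_rot: [-1.571, -0.0, 2.97]
force: [-0.3, 0.2, 0.3]
width: 0.0006
```

```bash
cat > z.py <<'E'
from h import *
import sys
s=st();f=arm.grab_frame('side');A=R.from_euler('xyz',s['ee_rot'])
I=f['pixels'].copy()
big=cv2.resize(I[120:260,250:430],None,fx=4,fy=4,interpolation=cv2.INTER_CUBIC)
for off_ in(-.008,0,.008):
    th=np.linspace(0,6.28,60);c=A.apply([off_,0,.0275])+s['eef_pos'];c[2]=.076
    P=np.c_[c[0]+.018*np.cos(th),c[1]+.018*np.sin(th),np.full(60,.076)]
    q=((proj(f,P)-[250,120])*4).astype(int)
    cv2.polylines(big,[q.reshape(-1,1,2)],True,{-.008:(0,0,255),0:(0,255,0),.008:(255,0,0)}[off_],1)
cv2.imwrite(f'pics/{sys.argv[1]}.png',big)
E
python3 z.py z12
```

```text
t 10.45 tcp [ 0.4982 -0.1043  0.0674] rpy [-1.571 -0.     2.97 ] F [-0.3  0.2  0.3] w 0.0006 tray [-0.0046 -0.124 ]
```

View pics/z12.png

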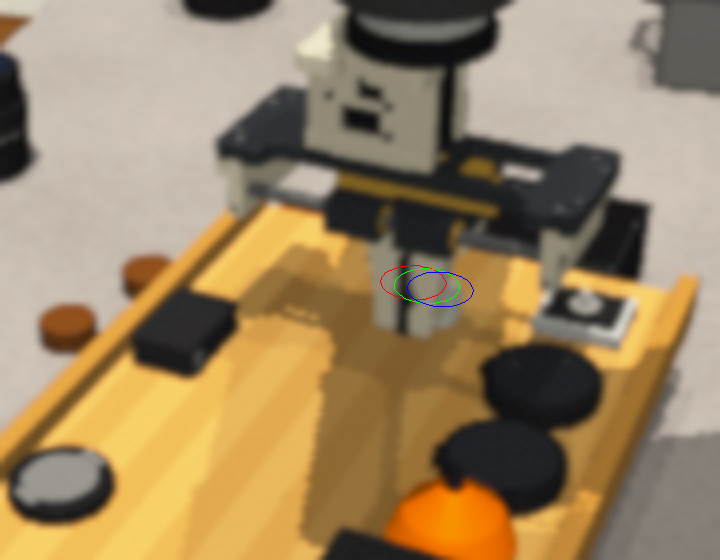

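Still centred.

{"op": "move_arm", "data": {"jaw": [1, 1, 1, 1, 1], "offset": [[0, 0, 0.01], [0, 0, 0.012], [0, 0, 0.013], [0, 0, 0.013], [0, 0, 0.014]], "roll": [0, 0, 0, 0, 0]}}

```text
t: 11.12
eef_pos: [0.4876, -0.1654, 0.0674]
ee_rot: [-1.571, -0.0, 2.971]
force: [0.4, -0.1, -0.4]
width: 0.0007
```

{"op": "move_arm", "data": {"jaw": [1, 1, 1, 1], "offset": [[0, 0, 0.015], [0, 0, 0.016], [0, 0, 0.016], [0, 0, 0]], "roll": [0, 0, 0, 0]}}

```text
t: 11.62
eef_pos: [0.4794, -0.212, 0.0673]
ee_rot: [-1.571, -0.0, 2.969]
force: [0.2, 0.2, -0.7]
width: 0.0007
```

```bash
python3 look2.py a13
```

```text
t 11.625 tcp [ 0.4794 -0.212   0.0673] rpy [-1.571 -0.     2.969] F [ 0.2  0.2 -0.7] w 0.0007 tray [-0.0089 -0.2332]
top 0.43 [ 0.41  -0.144  0.066] [-0.0871 -0.1752] tool [ 0.0804  0.0009 -0.0548]
side 0.72 [ 0.464 -0.261  0.002] [-0.0175 -0.2841] tool [0.0064 0.0648 0.0512]
```

View pics/a13.png

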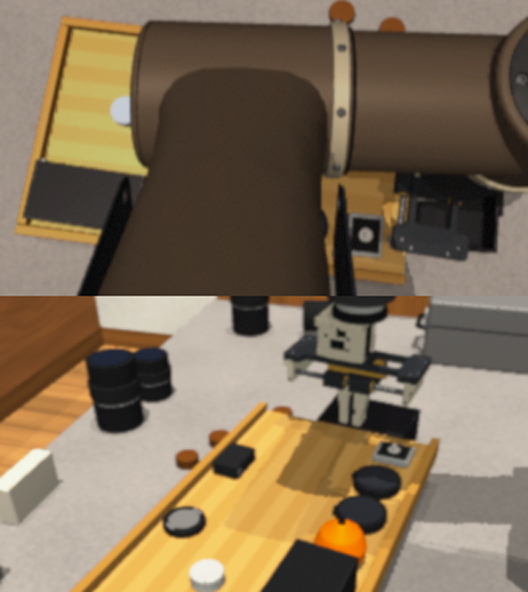

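{"op": "move_arm", "data": {"jaw": [1, 1, 1, 1, 1], "offset": [[0, -0.05, -0.01], [0, -0.05, -0.02], [0, 0, -0.05], [0, 0, -0.06], [0, 0, -0.06]], "roll": [0, 0, 0.057, 0, 0]}}

```text
t: 12.45
eef_pos: [0.5207, -0.0129, 0.1679]
ee_rot: [-1.571, 0.001, 2.914]
force: [0.5, 0.3, -0.0]
width: 0.0007
```

```bash
python3 - <<'E'
from h import *
s=st()
g=t2w([.0317,.1727]);print(g, off(s,g,.166))
E
```

```text
t 12.45 tcp [ 0.5207 -0.0129  0.1679] rpy [-1.571e+00  1.000e-03  2.914e+00] F [ 0.5  0.3 -0. ] w 0.0007 tray [ 0.0057 -0.0304]
[0.57315449 0.18502536] [-0.0064  0.002  -0.2047]
```

{"op": "move_arm", "data": {"jaw": [1, 1, 1, 1, 1], "offset": [[-0.002, 0, -0.05], [-0.002, 0, -0.05], [-0.002, 0, -0.05], [0, 0, -0.05], [0, 0, 0]], "roll": [0, 0, 0, 0, 0]}}

```text
t: 13.08
eef_pos: [0.5719, 0.182, 0.1668]
ee_rot: [-1.571, 0.0, 2.918]
force: [0.4, 0.1, 0.1]
width: 0.0006
```

```bash
python3 - <<'E'
from h import *
s=st()
g=t2w([.0317,.1727]);print(g, off(s,g,.067))
E
python3 look2.py a14
```

```text
t 13.075 tcp [0.5719 0.182  0.1668] rpy [-1.571  0.     2.918] F [0.4 0.1 0.1] w 0.0006 tray [0.0309 0.1696]
[0.57315449 0.18502536] [-0.0005  0.0998 -0.0032]
t 13.075 tcp [0.5719 0.182  0.1668] rpy [-1.571  0.     2.918] F [0.4 0.1 0.1] w 0.0006 tray [0.0309 0.1696]
top 0.79 [ 0.473 -0.252  0.008] [-0.0101 -0.2742] tool [0.     0.1592 0.4457]
```

View pics/a14.png

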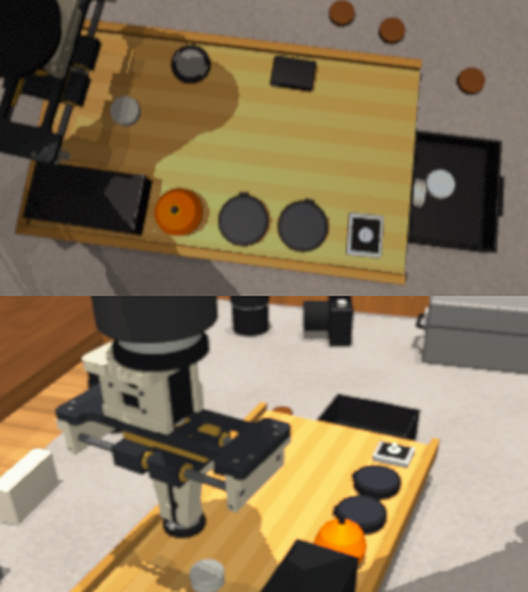

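Both tins are in the bin: one lies flat at crop (441,184) and one stands on edge against the near wall at (419,192). I'll aim tin3 a little to the +x side of the standing one.

```bash
python3 - <<'E'
from h import *
f=arm.grab_frame('top')
for u,v,z in[(402,250,.03),(402,260,.03),(402,255,.03)]: print(w2t(ray(f,u,v,z)).round(4))
for c in [(399,218),(453,223),(450,292),(396,287)]: print('bin',w2t(ray(f,*c,.053)).round(4))
for t in tins(f): print(t, w2t(ray(f,*t[1],.075)).round(4))
cv2.imwrite('pics/b15.png',cv2.resize(f['pixels'][205:305,385:465],None,fx=6,fy=6,interpolation=cv2.INTER_CUBIC))
E
```

```text
[-0.0135 -0.2454]
[-0.0339 -0.2468]
[-0.0237 -0.2461]
bin [ 0.0476 -0.23  ]
bin [ 0.0507 -0.3395]
bin [-0.0867 -0.3391]
bin [-0.0901 -0.234 ]
(np.int32(442), array([284.60180995,  62.42760181])) [0.3578 0.0474]
(np.int32(190), array([415.1       , 249.37894737])) [-0.0152 -0.2612]
```

View pics/b15.png

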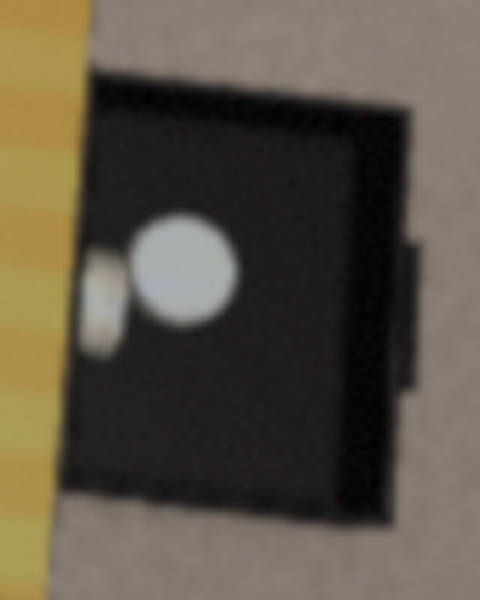

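{"op": "move_arm", "data": {"jaw": [1, 1, 1, 1, 1], "offset": [[0.001, 0.03, -0.004], [0, 0.03, 0], [0, 0.02, 0], [0, 0.012, 0], [0, 0.007, 0]], "roll": [-0.06, 0, 0, 0, 0]}}

```text
t: 13.95
eef_pos: [0.5716, 0.182, 0.0682]
ee_rot: [-1.571, 0.0, 2.973]
force: [-0.4, -0.4, 1.1]
width: 0.0005
```

```bash
python3 look2.py a16
```

```text
t 13.95 tcp [0.5716 0.182  0.0682] rpy [-1.571  0.     2.973] F [-0.4 -0.4  1.1] w 0.0005 tray [0.0306 0.1695]
top 0.76 [ 0.475 -0.248  0.01 ] [-0.0088 -0.2692] tool [0.0233 0.0581 0.4399]
```

View pics/a16.png

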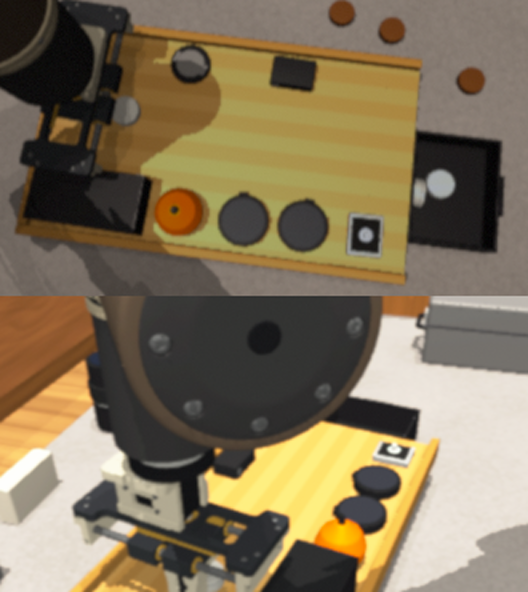

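{"op": "move_arm", "data": {"jaw": [1, 1, 1, 1, 1], "offset": [[0.002, 0.001, 0.004], [0, 0, 0.01], [0, 0, 0.012], [0, 0, 0.012], [0, 0, 0.012]], "roll": [0, 0, 0, 0, 0]}}

```text
t: 14.78
eef_pos: [0.5611, 0.1326, 0.0675]
ee_rot: [-1.571, 0.0, 2.973]
force: [1.1, 0.2, 0.6]
width: 0.0001
```

```bash
sed -i 's/I\[120:260,250:430\]/I[130:310,220:420]/;s/\[250,120\]/[220,130]/;s/fx=4,fy=4/fx=3,fy=3/;s/)\*4)/)*3)/' z.py; python3 z.py z17
```

```text
t 14.775 tcp [0.5611 0.1326 0.0675] rpy [-1.571  0.     2.973] F [1.1 0.2 0.6] w 0.0001 tray [0.0266 0.1191]
```

View pics/z17.png

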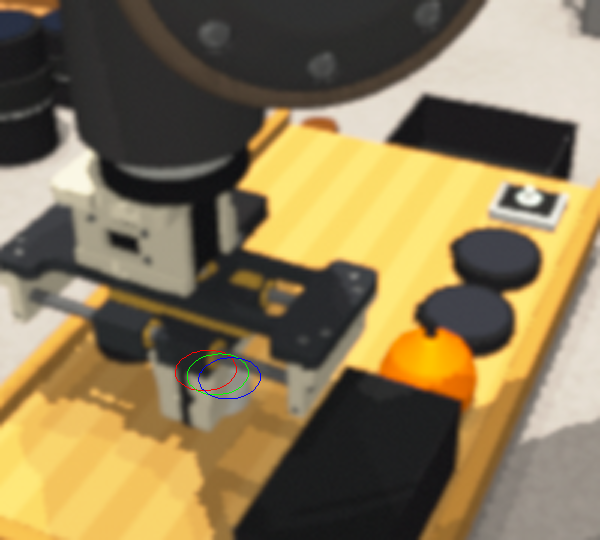

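Tin3 is centred to within about 2 mm (right edge near crop x=251).

{"op": "move_arm", "data": {"jaw": [1, 1, 1, 1, 1], "offset": [[0, 0, 0.01], [0, 0, 0.012], [0, 0, 0.012], [0, 0, 0.012], [0, 0, 0.012]], "roll": [0, 0, 0, 0, 0]}}

```text
t: 15.45
eef_pos: [0.5513, 0.0756, 0.0674]
ee_rot: [-1.571, -0.0, 2.974]
force: [0.2, 0.3, 0.3]
width: 0.0004
```

```bash
python3 z.py z18
```

```text
t 15.45 tcp [0.5513 0.0756 0.0674] rpy [-1.571 -0.     2.974] F [0.2 0.3 0.3] w 0.0004 tray [0.0245 0.0613]
```

View pics/z18.png

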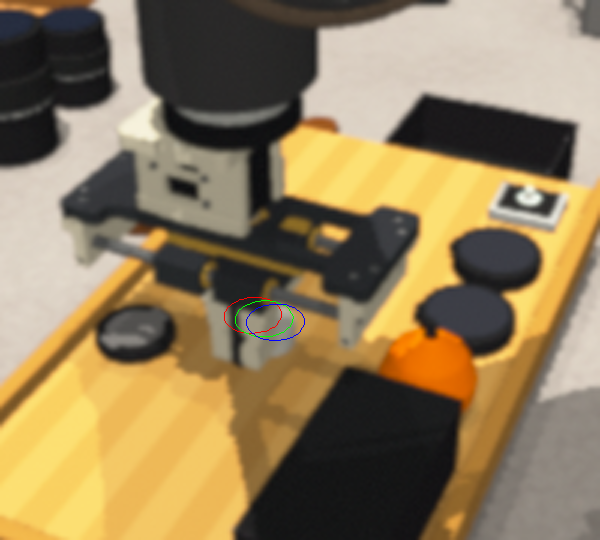

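{"op": "move_arm", "data": {"jaw": [1, 1, 1, 1, 1], "offset": [[0, 0, 0.01], [0, 0, 0.012], [0, 0, 0.012], [0, 0, 0.012], [0, 0, 0.012]], "roll": [0, 0, 0, 0, 0]}}

```text
t: 16.12
eef_pos: [0.5416, 0.0184, 0.0674]
ee_rot: [-1.571, -0.0, 2.974]
force: [0.3, -0.5, 0.0]
width: 0.0005
```

{"op": "move_arm", "data": {"jaw": [1, 1, 1, 1, 1], "offset": [[0, 0, 0.012], [0, 0, 0.012], [0, 0, 0.012], [0, 0, 0.012], [0, 0, 0.012]], "roll": [0, 0, 0, 0, 0]}}

```text
t: 16.75
eef_pos: [0.5316, -0.0407, 0.0674]
ee_rot: [-1.571, -0.0, 2.974]
force: [0.2, 0.7, 0.5]
width: 0.0005
```

```bash
python3 z.py z19
```

```text
t 16.75 tcp [ 0.5316 -0.0407  0.0674] rpy [-1.571 -0.     2.974] F [0.2 0.7 0.5] w 0.0005 tray [ 0.0202 -0.0565]
```

View pics/z19.png

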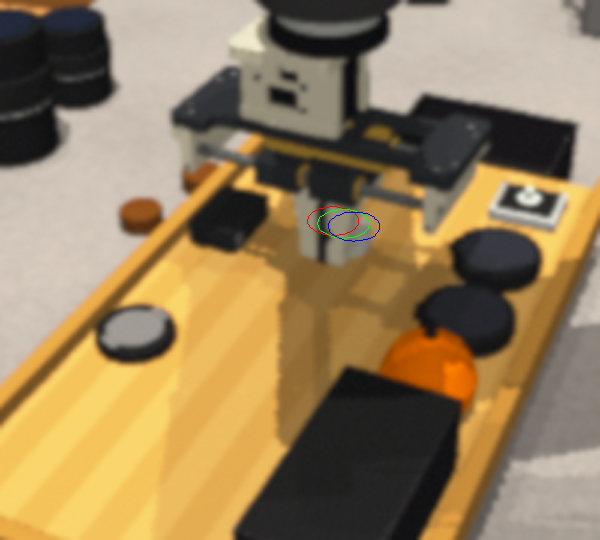

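Still centred, and the battery is clear.

{"op": "move_arm", "data": {"jaw": [1, 1, 1, 1, 1], "offset": [[0, 0, 0.01], [0, 0, 0.012], [0, 0, 0.012], [0, 0, 0.012], [0, 0, 0.012]], "roll": [0, 0, 0, 0, 0]}}

```text
t: 17.42
eef_pos: [0.5219, -0.0979, 0.0674]
ee_rot: [-1.571, -0.0, 2.974]
force: [1.5, -0.4, 0.1]
width: 0.0003
```

```bash
python3 z.py z20
```

```text
t 17.425 tcp [ 0.5219 -0.0979  0.0674] rpy [-1.571 -0.     2.974] F [ 1.5 -0.4  0.1] w 0.0003 tray [ 0.0181 -0.1145]
```

View pics/z20.png

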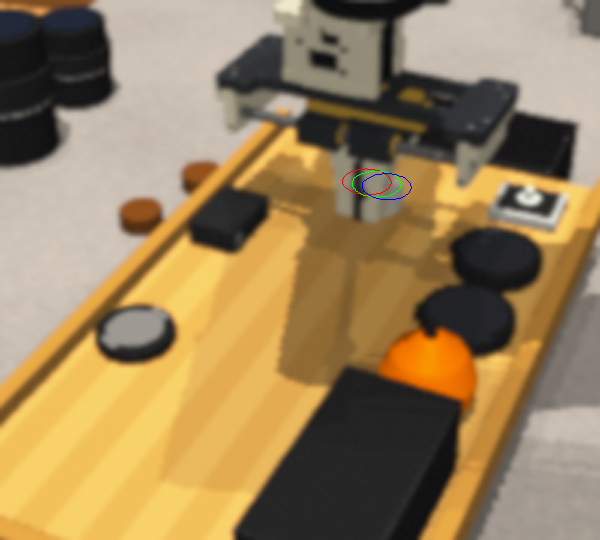

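{"op": "move_arm", "data": {"jaw": [1, 1, 1, 1, 1], "offset": [[0, 0, 0.012], [0, 0, 0.014], [0, 0, 0.016], [0, 0, 0.018], [0, 0, 0.02]], "roll": [0, 0, 0, 0, 0]}}

```text
t: 18.1
eef_pos: [0.5084, -0.1772, 0.0674]
ee_rot: [-1.571, -0.0, 2.974]
force: [0.4, 0.9, 0.8]
width: 0.0002
```

{"op": "move_arm", "data": {"jaw": [1, 1, 1, 1], "offset": [[0, 0, 0.022], [0, 0, 0.018], [0, 0, 0], [0, 0, 0]], "roll": [0, 0, 0, 0]}}

```text
t: 18.6
eef_pos: [0.5019, -0.2156, 0.0673]
ee_rot: [-1.571, -0.0, 2.973]
force: [-1.1, -1.1, 0.2]
width: 0.0006
```

{"op": "move_arm", "data": {"jaw": [1, 1, 1, 1, 1], "offset": [[0, -0.05, -0.01], [0, -0.05, -0.02], [0, -0.03, -0.05], [0, 0, -0.06], [0, 0, -0.06]], "roll": [0, 0, 0, 0, 0]}}

```text
t: 19.23
eef_pos: [0.5356, -0.0159, 0.1983]
ee_rot: [-1.572, 0.002, 2.974]
force: [1.1, -0.5, 0.1]
width: 0.0002
```

```bash
python3 look2.py a21
```

```text
t 19.225 tcp [ 0.5356 -0.0159  0.1983] rpy [-1.572e+00  2.000e-03  2.974e+00] F [ 1.1 -0.5  0.1] w 0.0002 tray [ 0.0209 -0.0314]
top 0.61 [ 0.474 -0.254  0.011] [-0.0094 -0.2751] tool [0.0219 0.1869 0.2448]
side 0.33 [0.428 0.003 0.066] [-0.0879 -0.0264] tool [ 0.1092  0.132  -0.001 ]
```

View pics/a21.png

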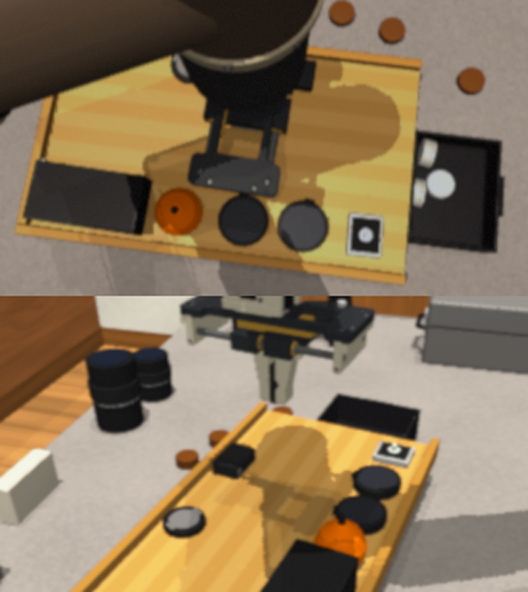

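All three tins are in the bin. I'll move the arm clear and check rest and the bystanders.

{"op": "move_arm", "data": {"jaw": [1, 1, 1, 1, 1], "offset": [[0, -0.05, -0.05], [0, -0.03, -0.05], [0, 0, -0.05], [0, 0, -0.05], [0, 0, 0]], "roll": [0, 0, 0, 0, 0]}}

```text
t: 20.05
eef_pos: [0.5682, 0.1749, 0.2707]
ee_rot: [-1.57, -0.001, 2.975]
force: [-0.1, -1.0, -0.4]
width: 0.0005
```

```bash
python3 - <<'E'
from h import *
s=st()
f=arm.grab_frame('top');g=arm.grab_frame('side')
for F in(f,g):
  for t in['dry_box_center','filter1_center','plate_center','blower_center','lens_cap_center','battery_center','tin1_center']:
    print(t,[(round(d['p'],2),[round(float(v),3) for v in d['position']]) for d in arm.landmark_of(F,t)])
a=cv2.imread('pics/top0.png');A=np.hstack([a[135:320,140:470],f['pixels'][135:320,140:470]])
b=cv2.resize(f['pixels'][205:305,385:465],None,fx=3.5,fy=3.5,interpolation=cv2.INTER_CUBIC)
A=cv2.resize(A,(780,219));c=np.zeros((580,800,3),np.uint8);c[:219,:780]=A;c[225:575,:280]=b
c[225:575,290:790]=cv2.resize(g['pixels'],(500,350))
cv2.imwrite('pics/f22.png',c)
E
```

```text
t 20.05 tcp [0.5682 0.1749 0.2707] rpy [-1.570e+00 -1.000e-03  2.975e+00] F [-0.1 -1.  -0.4] w 0.0005 tray [0.0281 0.162 ]
dry_box_center [(0.61, [0.453, 0.19, 0.082])]
filter1_center [(0.86, [0.417, -0.07, 0.069])]
plate_center [(0.78, [0.407, -0.144, 0.061]), (0.47, [0.425, -0.0, 0.068])]
blower_center [(0.92, [0.438, 0.08, 0.092]), (0.64, [0.428, 0.001, 0.07])]
lens_cap_center [(0.7, [0.627, 0.072, 0.058]), (0.7, [0.418, -0.07, 0.069]), (0.36, [0.466, -0.26, -0.002])]
battery_center [(0.72, [0.612, -0.06, 0.072])]
tin1_center [(0.64, [0.69, -0.203, 0.006]), (0.6, [0.474, -0.249, 0.011]), (0.57, [0.619, -0.305, 0.005]), (0.52, [0.717, -0.129, 0.011])]
dry_box_center [(0.67, [0.452, 0.178, 0.083])]
filter1_center [(0.91, [0.42, -0.068, 0.067])]
plate_center [(0.79, [0.406, -0.146, 0.066])]
blower_center [(0.73, [0.436, 0.075, 0.091])]
lens_cap_center [(0.86, [0.625, 0.071, 0.064]), (0.16, [0.429, 0.004, 0.064])]
battery_center [(0.87, [0.612, -0.063, 0.069])]
tin1_center [(0.57, [0.689, -0.201, 0.011]), (0.56, [0.719, -0.132, 0.008]), (0.51, [0.617, -0.309, 0.005]), (0.35, [0.408, -0.146, 0.066])]
```

View pics/f22.png

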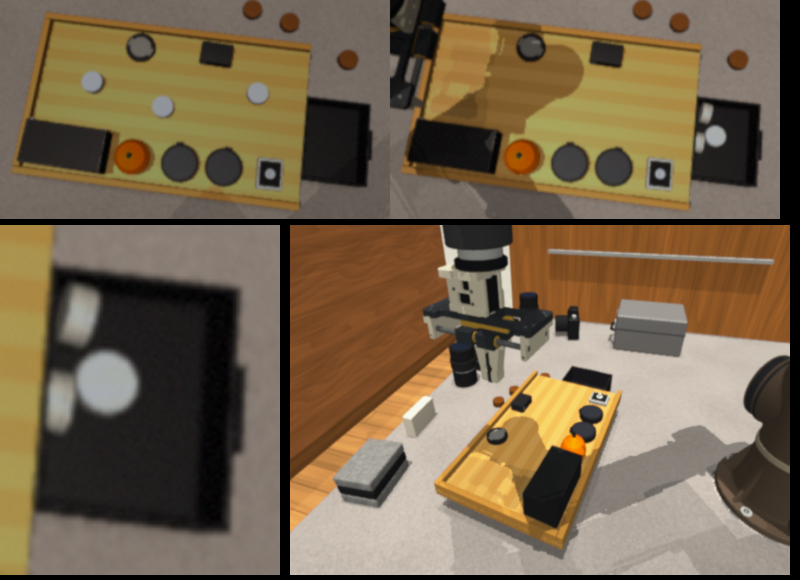

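All three tins lie in the bin, one flat and two on edge against the near wall. The bystanders are where they began and the arm is clear, so I'm handing in.

```bash
python3 -c "
from station import arm
print(arm.job_done())"
```

```text
the job is handed in; nothing more can be done
None
```

I swept the three silver tins one at a time along the tray with the closed fingertips and over the open end into the black bin. I then raised the arm clear and handed the job in at about 20 s of the 58 s allowed. `arm.job_done()` gives no verdict.

- **Tins:** in the last pictures all three are inside the bin. One lies flat; the other two stand on edge against the wall nearest the tray. The network reported only the flat tin, so the two on edge are confirmed by eye in the top view. I did not measure the tins' speed; the top pictures before and after the arm moved away showed them in about the same places.
- **Bystanders:** the network positions for the dry box, the blower, the plate, the lens cap, the battery and one filter agreed with the starting ones within about 5 mm. I queried only `filter1_center`; it moved by no more than 4 mm, and the other filter looks unmoved in the before and after pictures.
- **False detections:** the networks gave some wrong extra hits, such as the plate and the blower reported at a filter's place. The brown look-alikes on the table were also reported as tins; I left them alone.

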